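# Hang the headphones on the rail under the task lamp

### The arm

A 7-joint arm with a two-finger parallel gripper is mounted at the origin on the work surface. World frame = base frame: x ahead of the robot, y to its left, z up, the work surface at z = 0. Lengths are in mm, angles in rad, forces in N, time in s.
With the tool pointing down it reaches from about 350 to 900 mm from the base axis. Payload 8.1 kg.
Tool frame: the origin (TCP) lies on the centre line of the jaws, within the pads' length; the fingertips stand 14 mm ahead of it and the grasp point (between the pads) lies 5 mm behind it; z points along the fingers, y is the line along which they close (so a half turn about z gives the same grasp; the last joint's range is limited). The gripper opens to 85 mm and grips with 20 to 120 N. Pads are 22 mm wide; open, the fingers measure 114 mm over their backs; the gripper's body (76 mm by 85 mm) begins 54 mm behind the grasp point. The pads swing forward as they close: fully open they stand 13 mm farther back than shut.
Start: joints at [-1.347, 0.434, 0.025, 1.573, -0.012, 1.134, -0.075], TCP at [200.661, 591.927, 213.123] pointing down, gripper open.
Joint ranges: [-2.62, 2.62], [-0.44, 2.09], [-1.27, 1.32], [0.08, 2.57], [-1.32, 4.46], [0.12, 2], [-2.74, 2.74]. Speed limits (rad/s): [2.22, 2.22, 3.01, 3.01, 3.14, 3.14, 3.14].

### API

Orientations are given as a unit quaternion [x, y, z, w].
In Python, from workcell import readout, eyes, bot, nets gives the robot as it stands.
- The arm moves only by the tool step_arm, never from a script. Its argument "rows" is a list of rows, each an object with "slide": the shift along the tool's x, y, z in units of 30 mm (1.0 is 30 mm), a list of three; "delta_rot": the turn, a rotation vector about the tool's x, y, z in units of 6 degrees (1.0 is 6 degrees), a list of three; "hand": the closure, from -1 (fully open) to 1 (shut). A call has 1 to 20 rows; each row shifts and turns the commanded pose from where the row before left it, along the tool's axes as they then stand; what a row does not reach is not made up. A row lasts 1/12 s, in which the tool goes at most 41.7 mm and 7.16 degrees, less where a joint would pass 70% of its speed; a pose out of reach is approached as far as the arm can. A call is refused whole if a number of a shift passes 1 or a number of a turn 1, either way. A call with a gripper value outside its range is refused whole. The fingers move at their own pace and stop on an object; the grip force is fixed at half the most. Time passes only in rows, so rows that do not move let the fingers close. It gives the time, the measured TCP pose, the force, the opening and the grip force at its end, in the units of the state.
- readout.state(): the state, without advancing time (a new reading comes with each control period).
- eyes.capture(name): name is "scene" or "top"; returns (picture, depth): 420x560x3 uint8, red, green, blue; 420x560 float32, mm along the optical axis (not along the pixel's ray), 0 where there is no reading.
- eyes.camera_model(name): a dict with "fx", "fy", "cx", "cy" (pixels), "k1" (the pictures are not rectified: a ray, as slopes to the right and down, at radius r is drawn at 1 + k1 r^2 times it, then the intrinsics apply), "xyz" and "rotation" of the camera in the world. Camera axes: x right, y up, looking along -z (the intrinsics and any distortion apply to the point x, -y, -z); pixel columns grow to the right and rows downward; lengths in mm; the calibration is good to about 2 mm. A picture is of the moment at which its call begins. camera_model takes no time and is no camera call.
- bot.close_job(): hands the job in; it is judged then, once.
Trained networks look in the newest picture that a camera, given by its name, has taken for a name from the list of things; names that differ only in an ending like _2 or _b are one class to them, and where a whole thing is asked for, a point or a joint stands for the part that bears it (a point fixed in the world has none). Each returns a list of dicts, best first, with "p" (0 to 1); they miss things now and then, are a little off and sometimes report something else, mostly with a low value. They report only what shows in the picture. A call takes as long as a camera call. They do not tell look-alikes from the thing itself.
- nets.boxes_of(camera, target): "location" ([x, y, z] in mm, in world coordinates, good to about 4 mm: the middle of the surface that is visible of it).
The state is a dict: "time": time; "joint_positions": joint angles; "qd": joint speeds; "effort": joint torques, N m; "tool_pos": TCP position; "orientation": TCP orientation; "force": force on the tool from outside, world axes, zero at the start; "wrist_torque": the same for the moment, N m; "opening": finger opening in mm; "finger_force": force on a finger pad.
Only numpy, scipy, OpenCV 4.12 (cv2) and the standard library are available. Lean on these libraries where they do the work, as an engineer would, in place of code of your own. Each camera call takes 0.05 s, during which the arm holds its last target. There are 200 camera calls.

### The job

Hang the headphones by their headband on the blue-sleeved rail under the lamp head, with the band gently seated all the way down in the gap between the two blue sleeves, and let go. The gap is somewhere near the middle of the rail and has to be seen or felt for. Do not knock the lamp stand with the arm or ram the headphones against it, and leave the bottles, the paint pot and the brush jar as they stand.

Things in the scene. Friction and masses are not known exactly. Their poses are not given: they have to be found in the camera images.
- headphones: Loose rigid headphones, about 0.2 kg, standing on their ear cups. Origin on the underside, midway between the cups; z up; the arch lies in the x-z plane, y goes through it. Red cups: 60 mm deep in y, z 0 to 75 mm, inner faces at x = +-45 mm, outer +-80 mm. Straight arms at x = +-68 mm join cups and band. Centre of mass about 55 mm up.
- band_under (a point): Middle of the underside of the headband at its apex, 158 mm above the headphones' origin, same axes. The black band is 26 mm wide in y, 10 mm thick, a half circle of middle radius 68 mm about the point 95 mm above the headphones' origin (top at 168 mm).
- band_shoulder (a point): Middle of the band's thickness at its shoulder on the -x side (the robot's right), 40 degrees down from the apex, same axes as the headphones: a good place to grip it across its 26 mm width, with the tool tilted 40 degrees so that the gripper leans out to that side.
- lampstand: Fixed lamp stand. Origin on the desk below the middle of its rail; z up, y along the rail, -x towards the robot's right. The round rail runs level, axis 200 mm up, from a 20 mm post at y = -120 mm (far from the robot) to a free end at y = +110 mm (near it). Base plate 160 x 110 x 15 mm around the post's foot. Headphones hung in the gap clear the desk by 50 mm.
- rail_mid (a point): Rail's axis at its middle, 200 mm above the stand's origin, same axes. The rail is 28 mm thick but for one 36 mm wide gap between two blue sleeves, where the bare 16 mm steel bar shows. The gap's middle is somewhere within y = -24 to +24 mm of here; it is not reported: look or feel for it. A band on the sleeves lies 6 mm higher than one seated in the gap.
- rail_end (a point): Centre of the rail's free end (grey, 27 mm thick), 110 mm from rail_mid towards +y of the stand, nearest the robot. Nothing is beyond it, so the arch can be slid on from there.
- lamp_head (a point): Centre of the underside of the flat black lamp head, 59 mm above the rail's axis; the head reaches 36 mm to either side in x, 115 mm either way in y, and is 19 mm thick. A gripper pointing straight down has no room there; one that leans out about 40 degrees to the robot's right (-x of the stand) has.
- bottle_white: Bystander: white paint bottle, 34 mm in diameter, 85 mm tall; origin at the centre of its underside.
- bottle_orange: Bystander: orange paint bottle, 32 mm in diameter, 75 mm tall; origin at the centre of its underside.
- brush_jar: Bystander: glass jar with brushes, 76 mm in diameter, 90 mm tall, the brushes stand up to 175 mm; origin at the centre of its underside.
- paint_pot: Bystander: small green paint pot, 38 mm in diameter, 36 mm tall; origin at the centre of its underside.
Not all that is in view belongs to the job. Of the things that look like the headphones, the largest one is meant.

How it is judged (in metres and radians):
At the end, for the whole second after the job is handed in: The headphones hang still by the band in the gap: underside of the band's apex 203 to 210.5 mm above the stand's origin, within 20 mm of the rail's axis and 35 mm of its middle; within 0.3 rad of upright, 0.35 rad of square to the rail; under 0.03 m/s and 0.4 rad/s (z of band_under in the frame of lampstand between 0.203 and 0.2105 m and x of band_under in the frame of lampstand between -0.02 and 0.02 m and y of band_under in the frame of lampstand between -0.035 and 0.035 m and angle between headphones's own z axis and vertical below 0.3 rad and angle between the y axis of headphones and the y axis of lampstand, either way round below 0.35 rad and linear speed of headphones below 0.03 m/s and angular speed of headphones below 0.4 rad/s); the robot touches nothing.
It fails at once if the arm or gripper knocks the lamp stand (over 15 N) (contact force between any of the arm, the fingers and lampstand above 15 N).
It fails at once if the headphones are rammed against the lamp stand (over 40 N) (contact force between headphones and lampstand above 40 N).
It fails at once if a bottle, the paint pot or the brush jar is moved by more than 30 mm or knocked over (distance of any of bottle_white, bottle_orange, brush_jar, paint_pot from where it was at the start of the episode above 0.03 m or angle between any of bottle_white, bottle_orange, brush_jar, paint_pot's own z axis and vertical above 0.5 rad).
It also fails if it takes over 58 s, if anything falls off the work surface, if the arm or the gripper's body presses on something with over 40 N, if the wrist force passes 120 N, or if a joint passes its speed limit or range.

## Working session

There is one attempt and no reset: what is moved stays moved. The work goes in short steps, Python scripts to look and compute and a tool call to move; the robot and the scene stay as the last step left them, time stands still between calls to the robot, and variables do not carry over. Pictures are saved under pics/ and viewed, at most 10 in all, crops included, and the job is handed in when it is done.

Besides the shell and the picture viewer there is one more tool, called by a JSON object that holds its "method" and its "body". step_arm: Moves the arm, as the interface text tells. Its arguments: {"type":"object","properties":{"rows":{"type":"array","items":{"type":"object","properties":{"slide":{"type":"array","items":{"type":"number"}},"delta_rot":{"type":"array","items":{"type":"number"}},"hand":{"type":"number"}}}}},"required":["rows"]}

```bash
mkdir -p pics; cat > h.py <<'E'
import numpy as np, cv2
from workcell import readout, eyes, bot, nets
from scipy.spatial.transform import Rotation as R
def rot(m):
    r=np.array(m['rotation'],float)
    return R.from_quat(r).as_matrix() if r.size==4 else r.reshape(3,3)
def cloud(name,depth):
    m=eyes.camera_model(name); K=np.array([[m['fx'],0,m['cx']],[0,m['fy'],m['cy']],[0,0,1]],float)
    h,w=depth.shape; u,v=np.meshgrid(np.arange(w),np.arange(h))
    p=cv2.undistortPoints(np.stack([u,v],-1).reshape(-1,1,2).astype(float),K,np.array([m['k1'],0,0,0.])).reshape(h,w,2)
    c=np.dstack([p[...,0]*depth,-p[...,1]*depth,-depth])
    return c@rot(m).T+np.array(m['xyz'])
E
python3 - <<'E'
from h import *
for n in ('scene','top'):
    im,d=eyes.capture(n); cv2.imwrite(f'pics/{n}0.png',im[...,::-1]); np.savez(f'{n}0.npz',im=im,d=d,P=cloud(n,d))
    print(n,eyes.camera_model(n))
    for t in ('headphones','band_under','band_shoulder','lampstand','rail_mid','rail_end','lamp_head','bottle_white','bottle_orange','brush_jar','paint_pot'):
        print(t,[(np.round(r['location']).tolist(),round(r['p'],2)) for r in nets.boxes_of(n,t)[:4]])
s=readout.state(); print(s)
E
```

```text
scene {'fx': 496.35085442415215, 'fy': 496.35085442415215, 'cx': 283.8615699122732, 'cy': 209.20001236448124, 'k1': 0.06320570626588617, 'xyz': array([1161.59836605, -857.84650763,  816.58262321]), 'rotation': array([0.45265162, 0.15624287, 0.29975367, 0.82513175])}
headphones [([419.0, -271.0, 56.0], 0.93), ([562.0, -268.0, 73.0], 0.89), ([720.0, -264.0, 49.0], 0.64), ([576.0, -425.0, 56.0], 0.62)]
band_under [([421.0, -265.0, 54.0], 0.84), ([567.0, -266.0, 70.0], 0.8)]
band_shoulder [([417.0, -270.0, 55.0], 0.91), ([573.0, -422.0, 54.0], 0.9), ([560.0, -272.0, 68.0], 0.81)]
lampstand [([711.0, 165.0, 198.0], 0.75), ([562.0, -267.0, 69.0], 0.35)]
rail_mid [([711.0, 167.0, 202.0], 0.67), ([564.0, -271.0, 69.0], 0.55)]
rail_end [([713.0, 162.0, 204.0], 0.7)]
lamp_head [([711.0, 162.0, 198.0], 0.96)]
bottle_white [([722.0, -260.0, 48.0], 0.7)]
bottle_orange [([731.0, 0.0, 40.0], 0.86)]
brush_jar [([738.0, -117.0, 71.0], 0.81), ([730.0, 2.0, 43.0], 0.47)]
paint_pot [([414.0, -58.0, 32.0], 0.7)]
top {'fx': 514.686310362591, 'fy': 514.686310362591, 'cx': 283.2718443852807, 'cy': 204.27748
[... 886 characters left out ...]
_positions': array([-1.34658791,  0.43447679,  0.02499293,  1.57321731, -0.0115837 ,
        1.13398658, -0.07509388]), 'qd': array([-0.00057758,  0.00045094, -0.00072719, -0.00128005, -0.00091962,
       -0.00022072,  0.00211394]), 'effort': array([ 4.48305545e-04, -6.70303202e+01,  1.02423504e+00, -3.16554451e+01,
        1.56252662e-02,  2.50738543e-03, -6.48675473e-05]), 'tool_pos': array([200.66937723, 591.92072866, 213.13048292]), 'orientation': array([1.62710388e-01, 9.86673871e-01, 2.73922924e-05, 1.40837190e-05]), 'force': array([ 0.74159675, -0.81982022, -0.11414362]), 'wrist_torque': array([ 0.01685921, -0.02122228, -0.0217254 ]), 'finger_force': 0.0, 'opening': 85.55020524222583}
```

View pics/scene0.png

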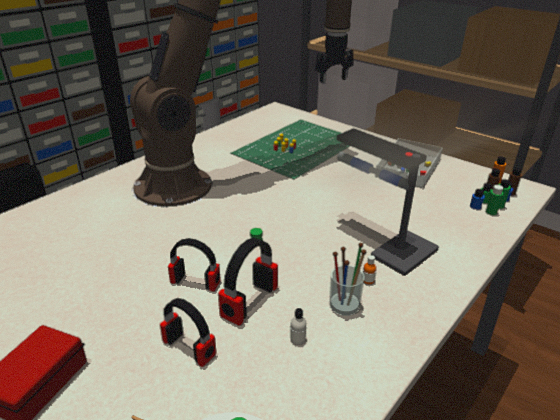

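View pics/top0.png

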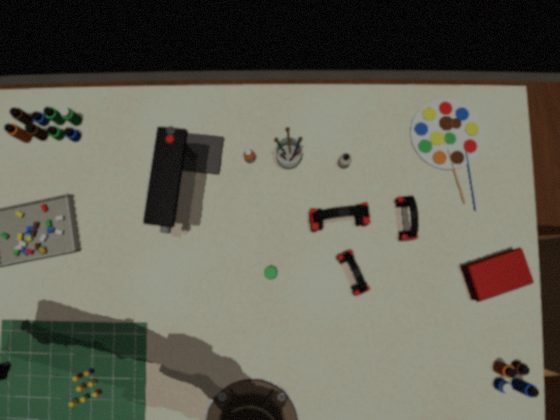

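Scene: three headphones: A at (248,280) large, B at (193,265), C at (188,330). A fits "largest" (its band stands highest, ~168 mm); the lamp is at (390,190). In top, A is at (340,215) and the lamp head at (166,178). Now I'll measure and make one enlarged crop.

```bash
python3 - <<'E'
from h import *
T=np.load('top0.npz');S=np.load('scene0.npz')
def pts(D,lo,hi):
    P=D['P'].reshape(-1,3);c=D['im'].reshape(-1,3);m=np.all((P>lo)&(P<hi),1)&(D['d'].ravel()>0);return P[m],c[m].astype(int)
for n,D in(('top',T),('scene',S)):
    print(n)
    h,_=pts(D,[500,50,250],[900,300,310])
    print('head',len(h),np.median(h[:,2]),np.percentile(h[:,2],[2,98]),cv2.minAreaRect(h[:,:2].astype(np.float32)))
    b,_=pts(D,[500,50,8],[950,300,30]); 
    for z0,z1 in((8,30),(180,220),(220,245)):
        b,_=pts(D,[500,50,z0],[950,300,z1]); 
        if len(b)>5: print(z0,len(b),b.mean(0).round(),np.percentile(b,[2,98],axis=0).round().tolist(),cv2.minAreaRect(b[:,:2].astype(np.float32)))
    for nm,(x,y) in dict(A=(555,-228),B=(408,-267),C=(548,-415)).items():
        r=105 if nm=='A' else 75
        p,c=pts(D,[x-r,y-r,15],[x+r,y+r,230])
        # A only: exclude others
        if nm=='A': k=(p[:,1]>-330)&(p[:,0]>470);p,c=p[k],c[k]
        red=(c[:,0]>90)&(c[:,1]<60)
        print(nm,len(p),'maxz',np.percentile(p[:,2],[99,100]).round(),'red top z',np.percentile(p[red][:,2],95).round(),'rect',cv2.minAreaRect(p[:,:2].astype(np.float32)))
        hi=p[p[:,2]>np.percentile(p[:,2],99)-12]; print('  apex',hi.mean(0).round(1))
        bl=p[(c.max(1)<70)&(p[:,2]>80)]
        if len(bl)>10:
            q=bl[:,:2]; u=np.linalg.svd(q-q.mean(0))[2][0]; print('  band dir',u,np.degrees(np.arctan2(u[1],u[0])),'mean',q.mean(0).round(1))
im=S['im']
cv2.imwrite('pics/crop1.png',np.hstack([cv2.resize(im[225:375,150:290],None,fx=2.8,fy=2.8,interpolation=2),cv2.resize(im[120:270,320:460],None,fx=2.8,fy=2.8,interpolation=2)])[...,::-1])
E
```

```text
top
head 3114 277.6613026706981 [269.91565101 283.53076148] ((625.6075439453125, 182.19776916503906), (72.4734115600586, 231.70681762695312), 83.5318374633789)
8 1359 [739. 139.  15.] [[683.0, 89.0, 8.0], [797.0, 193.0, 21.0]] ((721.6671142578125, 175.0401153564453), (246.762939453125, 434.15875244140625), 89.72392272949219)
180 62 [507. 193. 210.] [[500.0, 183.0, 193.0], [513.0, 204.0, 218.0]] ((506.9300537109375, 193.13856506347656), (22.786333084106445, 13.18338680267334), 88.58474731445312)
A 1001 maxz [172. 175.] red top z 82.0 rect ((555.4752197265625, -235.02462768554688), (59.739681243896484, 160.1157989501953), 6.391992092132568)
  apex [ 555.9 -234.9  165.8]
  band dir [ 0.10578878 -0.99438862] -83.92738648198987 mean [ 554.7 -228.2]
B 539 maxz [130. 133.] red top z 60.0 rect ((408.25592041015625, -270.7165832519531), (117.10493469238281, 45.67190933227539), 23.616186141967773)
  apex [ 408.5 -270.2  123.3]
  band dir [-0.91366324 -0.40647199] -156.01659732384329 mean [ 408.4 -269. ]
C 608 maxz [129. 133.] red top z 73.0 rect ((552.7496948242188, -417.88116455078125), (120.
[... 887 characters left out ...]
968505859375, -241.30630493164062), (121.52444458007812, 158.69712829589844), 6.402721881866455)
  apex [ 560.  -242.4  163.9]
  band dir [ 0.08903909 -0.99602813] -84.89167075041617 mean [ 562.9 -255.1]
B 1065 maxz [127. 129.] red top z 58.0 rect ((411.2149963378906, -272.721435546875), (118.4100341796875, 46.061222076416016), 24.426172256469727)
  apex [ 412.8 -271.9  122.3]
  band dir [0.8888207  0.45825513] 27.274571409824684 mean [ 420.5 -269. ]
C 1631 maxz [128. 130.] red top z 59.0 rect ((556.3896484375, -419.2233581542969), (121.3147201538086, 47.30213928222656), 4.675541877746582)
  apex [ 560.8 -419.5  123. ]
  band dir [0.99442765 0.10542133] 6.051441573577143 mean [ 570.6 -420.2]
```

View pics/crop1.png

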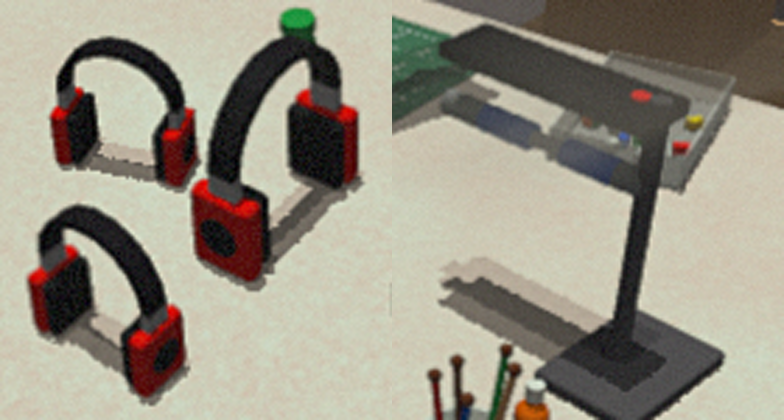

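Crop: left shows A clearly the largest (B, C small copies), so A is meant. Right shows the rail with the grey bare gap between the blue sleeves, near full-image pixel (378,170). Next I measure the gap and plan the first moves.

```bash
cat >> h.py <<'E'
HP=np.array([556,-236,0.]); HY=96.4  # headphones origin, yaw of its x axis
def grip_pose(o,yaw,tilt=40,back=0):
    H=R.from_euler('z',yaw,degrees=True); t=np.radians(tilt)
    s=np.array(o)+H.apply([-68*np.sin(np.radians(40)),0,95+68*np.cos(np.radians(40))])
    z=H.apply([np.sin(t),0,-np.cos(t)]); y=-H.apply([0,1,0]); x=np.cross(y,z)
    return s+z*(5-back),R.from_matrix(np.c_[x,y,z])
def go(p,q,p0=None,q0=None):
    s=readout.state(); p0=s['tool_pos'] if p0 is None else p0; q0=R.from_quat(s['orientation']) if q0 is None else q0
    t=q0.inv().apply(np.array(p)-p0)/30; r=np.degrees((q0.inv()*q).as_rotvec())/6
    print('slide total',t.round(2),'rot total',r.round(2)); return t,r
E
python3 - <<'E'
from h import *
S=np.load('scene0.npz');P=S['P'].reshape(-1,3);c=S['im'].reshape(-1,3).astype(int)
a=np.radians(83.8);lx=np.array([np.cos(a),np.sin(a)]);ly=np.array([-np.sin(a),np.cos(a)])
q=P[:,:2]-[626,181];X=q@lx;Y=q@ly
m=(P[:,2]>180)&(P[:,2]<220)&(abs(X)<30)&(abs(Y)<135)
print('Yrange',np.percentile(Y[m],[0.5,99.5]))
for y in range(-120,121,4):
    k=m&(abs(Y-y)<2)
    if k.sum()>2:
        cc=c[k].mean(0); print(y,k.sum(),'X',np.percentile(X[k],[5,50,95]).round(1),'Z',np.percentile(P[k,2],[5,50,95]).round(1),'col',cc.round(),'b-r',round(cc[2]-cc[0]))
p,r=grip_pose(HP,HY); print(p,r.as_quat()); 
print(grip_pose(HP,HY,back=100)[0]); go(p,r)
E
```

```text
Yrange [-115.7271787   122.74554014]
-116 27 X [-6.4 -2.3  3.5] Z [183.6 197.5 216.5] col [54. 53. 50.] b-r -4
-112 30 X [-10.3  -5.3  -1.2] Z [182.5 202.6 217.9] col [41. 40. 40.] b-r -1
-108 26 X [-11.1  -7.9  -3.5] Z [183.3 199.5 216.4] col [41. 40. 40.] b-r -1
-104 23 X [-15.3  -9.   -5.3] Z [181.3 201.5 218.1] col [45. 44. 44.] b-r -1
-100 18 X [-13.9  -8.1  -5.6] Z [182.1 201.8 218. ] col [53. 54. 51.] b-r -2
-96 16 X [-12.6  -9.9  -4.9] Z [193.7 204.8 213.4] col [67. 67. 64.] b-r -4
-92 11 X [-14.  -10.5  -0.1] Z [197.  206.7 213.6] col [65. 65. 62.] b-r -3
-88 21 X [-13.6  -8.8   5.6] Z [195.7 208.  212.2] col [66. 65. 62.] b-r -3
-84 12 X [-11.3  -7.5   0.3] Z [195.5 208.5 214. ] col [71. 72. 66.] b-r -5
-80 13 X [-12.4  -5.    5. ] Z [191.2 209.9 213.8] col [76. 74. 70.] b-r -6
-76 20 X [-13.6  -8.8   2.6] Z [196.1 206.2 213.6] col [64. 66. 69.] b-r 5
-72 14 X [-13.1  -8.8  -0.5] Z [191.9 209.2 213.9] col [69. 74. 89.] b-r 19
-68 20 X [-13.9  -9.6   1.8] Z [193.3 205.8 214.4] col [64. 69. 85.] b-r 20
-64 10 X [-11.3  -7.    0.5] Z [195.6 209.  213.9] col [62. 67. 82.] b-r 1
[... 2949 characters left out ...]
.7 207.4 212.6] col [84. 83. 77.] b-r -7
100 13 X [-14.7  -7.9  -0.1] Z [192.7 208.5 213.1] col [82. 83. 76.] b-r -6
104 13 X [-14.6  -9.    4.2] Z [195.7 204.5 213.8] col [80. 80. 74.] b-r -6
108 13 X [-13.5  -9.5  -1. ] Z [194.9 206.1 213.2] col [88. 89. 82.] b-r -7
112 9 X [-13.2  -9.7   2.4] Z [197.5 207.4 213.5] col [87. 88. 82.] b-r -5
116 9 X [-13.6 -12.   -0.8] Z [196.3 208.4 211.4] col [90. 91. 85.] b-r -5
120 12 X [-11.9  -7.    2.2] Z [190.7 208.6 211.8] col [104. 104.  98.] b-r -6
[ 560.51400345 -276.24324744  143.26079992] [ 0.62633564  0.7005183   0.22796753 -0.25496781]
[ 567.6790883  -340.12141797  219.86524423]
slide total [-20.65 -23.56   2.33] rot total [-3.77  5.93 10.35]
```

Rail: gap (thin, grey) spans ±17 mm around world (626,181); the post and free end put rail_mid about 11 mm nearer the robot, so the gap is at y ≈ -11 of the stand, which is allowed. Starting to move.

{"method": "step_arm", "body": {"rows": [{"slide": [0,0,-0.9],"delta_rot": [0,0,0],"hand": -1},{"slide": [0,0,-0.9],"delta_rot": [0,0,0],"hand": -1},{"slide": [0,0,-0.9],"delta_rot": [0,0,0],"hand": -1},{"slide": [0,0,-0.9],"delta_rot": [0,0,0],"hand": -1},{"slide": [-0.72,-0.85,0],"delta_rot": [0,0,0],"hand": -1},{"slide": [-0.72,-0.85,0],"delta_rot": [0,0,0],"hand": -1},{"slide": [-0.72,-0.85,0],"delta_rot": [0,0,0],"hand": -1},{"slide": [-0.72,-0.85,0],"delta_rot": [0,0,0],"hand": -1},{"slide": [-0.72,-0.85,0],"delta_rot": [0,0,0],"hand": -1},{"slide": [-0.72,-0.85,0],"delta_rot": [0,0,0],"hand": -1},{"slide": [-0.72,-0.85,0],"delta_rot": [0,0,0],"hand": -1},{"slide": [-0.72,-0.85,0],"delta_rot": [0,0,0],"hand": -1},{"slide": [-0.72,-0.85,0],"delta_rot": [0,0,0],"hand": -1},{"slide": [-0.72,-0.85,0],"delta_rot": [0,0,0],"hand": -1},{"slide": [-0.72,-0.85,0],"delta_rot": [0,0,0],"hand": -1},{"slide": [-0.72,-0.85,0],"delta_rot": [0,0,0],"hand": -1},{"slide": [-0.72,-0.85,0],"delta_rot": [0,0,0],"hand": -1},{"slide": [-0.72,-0.85,0],"delta_rot": [0,0,0],"hand": -1},{"slide": [-0.72,-0.85,0],"delta_rot": [0,0,0],"hand": -1},{"slide": [-0.72,-0.85,0],"delta_rot": [0,0,0],"hand": -1}]}}

```text
time: 2.87
tool_pos: [397.2, 92.9, 321.4]
orientation: [0.163, 0.987, 0.0, 0.0]
force: [0.8, 1.2, 0.0]
opening: 85.2
finger_force: 0.0
```

{"method": "step_arm", "body": {"rows": [{"slide": [-0.72,-0.85,0],"delta_rot": [0,0,0],"hand": -1},{"slide": [-0.72,-0.85,0],"delta_rot": [0,0,0],"hand": -1},{"slide": [-0.72,-0.85,0],"delta_rot": [0,0,0],"hand": -1},{"slide": [-0.72,-0.85,0],"delta_rot": [0,0,0],"hand": -1},{"slide": [-0.72,-0.85,0],"delta_rot": [0,0,0],"hand": -1},{"slide": [-0.72,-0.85,0],"delta_rot": [0,0,0],"hand": -1},{"slide": [-0.72,-0.85,0],"delta_rot": [0,0,0],"hand": -1},{"slide": [-0.72,-0.85,0],"delta_rot": [0,0,0],"hand": -1},{"slide": [-0.72,-0.85,0],"delta_rot": [0,0,0],"hand": -1},{"slide": [-0.72,-0.85,0],"delta_rot": [0,0,0],"hand": -1},{"slide": [-0.72,-0.85,0],"delta_rot": [0,0,0],"hand": -1},{"slide": [-0.72,-0.85,0],"delta_rot": [0,0,0],"hand": -1},{"slide": [-0.72,-0.85,0],"delta_rot": [0,0,0],"hand": -1},{"slide": [-0.72,-0.85,0],"delta_rot": [0,0,0],"hand": -1}]}}

```text
time: 4.03
tool_pos: [569.3, -342.0, 320.8]
orientation: [0.162, 0.987, 0.0, -0.0]
force: [0.6, 1.2, 1.3]
opening: 85.8
finger_force: 0.0
```

{"method": "step_arm", "body": {"rows": [{"slide": [0,0,0],"delta_rot": [-0.27,0.42,0.74],"hand": -1},{"slide": [0,0,0],"delta_rot": [-0.27,0.42,0.74],"hand": -1},{"slide": [0,0,0],"delta_rot": [-0.27,0.42,0.74],"hand": -1},{"slide": [0,0,0],"delta_rot": [-0.27,0.42,0.74],"hand": -1},{"slide": [0,0,0],"delta_rot": [-0.27,0.42,0.74],"hand": -1},{"slide": [0,0,0],"delta_rot": [-0.27,0.42,0.74],"hand": -1},{"slide": [0,0,0],"delta_rot": [-0.27,0.42,0.74],"hand": -1},{"slide": [0,0,0],"delta_rot": [-0.27,0.42,0.74],"hand": -1},{"slide": [0,0,0],"delta_rot": [-0.27,0.42,0.74],"hand": -1},{"slide": [0,0,0],"delta_rot": [-0.27,0.42,0.74],"hand": -1},{"slide": [0,0,0],"delta_rot": [-0.27,0.42,0.74],"hand": -1},{"slide": [0,0,0],"delta_rot": [-0.27,0.42,0.74],"hand": -1},{"slide": [0,0,0],"delta_rot": [-0.27,0.42,0.74],"hand": -1},{"slide": [0,0,0],"delta_rot": [-0.27,0.42,0.74],"hand": -1},{"slide": [0,0,0],"delta_rot": [0,0,0],"hand": -1}]}}

```text
time: 5.28
tool_pos: [566.7, -343.3, 319.4]
orientation: [0.63, 0.697, 0.229, -0.254]
force: [-1.3, -0.9, -1.4]
opening: 85.9
finger_force: 0.0
```

```bash
python3 - <<'E'
from h import *
s=readout.state();print(s['tool_pos'],s['orientation'],s['joint_positions'].round(2),s['force'])
p,r=grip_pose(HP,HY,back=100); go(p,r)
E
```

```text
[ 566.74757599 -343.29507837  319.40365508] [ 0.62993243  0.69722896  0.22901276 -0.25418511] [ 0.68  0.82  0.1   0.85 -0.55  2.    0.78] [-1.26698271 -0.85902458 -1.3691801 ]
slide total [-2.06  0.04  2.61] rot total [ 0.06 -0.   -0.08]
```

{"method": "step_arm", "body": {"rows": [{"slide": [-0.4,0.01,0.5],"delta_rot": [0.01,0,-0.02],"hand": -1},{"slide": [-0.4,0.01,0.5],"delta_rot": [0.01,0,-0.02],"hand": -1},{"slide": [-0.4,0.01,0.5],"delta_rot": [0.01,0,-0.02],"hand": -1},{"slide": [-0.4,0.01,0.5],"delta_rot": [0.01,0,-0.02],"hand": -1},{"slide": [-0.4,0,0.5],"delta_rot": [0.01,0,0],"hand": -1},{"slide": [0,0,0],"delta_rot": [0,0,0],"hand": -1}]}}

```text
time: 5.78
tool_pos: [569.4, -337.1, 221.3]
orientation: [0.622, 0.704, 0.227, -0.256]
force: [-0.2, 0.8, -0.9]
opening: 85.5
finger_force: 0.0
```

```bash
python3 - <<'E'
from h import *
s=readout.state();print(s['tool_pos'],s['orientation'],s['joint_positions'].round(3),s['force'])
p,r=grip_pose(HP,HY,back=2); go(p,r)
im,d=eyes.capture('scene');cv2.imwrite('pics/s1.png',cv2.resize(im[150:370,130:410],None,fx=2.7,fy=2.7)[...,::-1])
E
```

```text
[ 569.40275941 -337.08761718  221.28121312] [ 0.62217446  0.70440991  0.22671413 -0.25555101] [ 0.663  0.861  0.102  0.999 -0.521  1.829  0.882] [-0.20880549  0.83595539 -0.90160898]
slide total [-0.1  -0.05  3.24] rot total [-0.06  0.01  0.09]
```

View pics/s1.png

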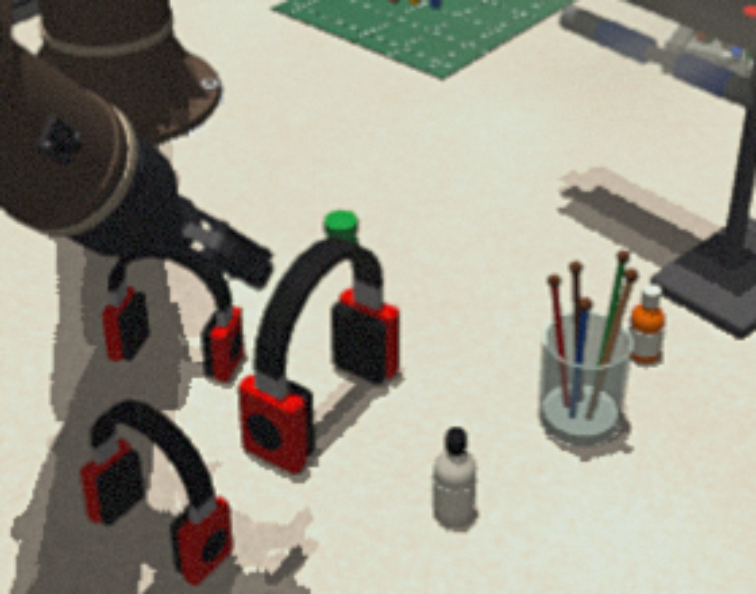

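Fingers at crop (250,265) lie over and right of A's band (310,260), as planned. Moving in along the tool axis.

{"method": "step_arm", "body": {"rows": [{"slide": [-0.03,-0.02,0.6],"delta_rot": [-0.02,0,0.03],"hand": -1},{"slide": [-0.03,-0.02,0.6],"delta_rot": [-0.02,0,0.03],"hand": -1},{"slide": [-0.02,0,0.6],"delta_rot": [-0.02,0,0.03],"hand": -1},{"slide": [-0.02,0,0.5],"delta_rot": [0,0,0],"hand": -1},{"slide": [0,0,0.5],"delta_rot": [0,0,0],"hand": -1},{"slide": [0,0,0.44],"delta_rot": [0,0,0],"hand": -1},{"slide": [0,0,0],"delta_rot": [0,0,0],"hand": -1},{"slide": [0,0,0],"delta_rot": [0,0,0],"hand": -1}]}}

```text
time: 6.5
tool_pos: [563.1, -279.0, 149.8]
orientation: [0.627, 0.701, 0.228, -0.252]
force: [0.7, 0.6, 0.1]
opening: 85.6
finger_force: 0.0
```

```bash
python3 - <<'E'
from h import *
s=readout.state();print(s['tool_pos'],s['orientation'],s['joint_positions'].round(3),s['force'])
p,r=grip_pose(HP,HY,back=2); go(p,r)
E
```

```text
[ 563.05208788 -279.01871594  149.83084241] [ 0.62672764  0.70115329  0.22844397 -0.25181318] [ 0.617  0.827  0.082  1.248 -0.526  1.607  0.928] [0.73095255 0.57273986 0.08858197]
slide total [-0.06 -0.07  0.17] rot total [0.04 0.04 0.02]
```

{"method": "step_arm", "body": {"rows": [{"slide": [-0.06,-0.07,0.17],"delta_rot": [0.04,0.04,0.02],"hand": -1},{"slide": [0,0,0],"delta_rot": [0,0,0],"hand": -0.5},{"slide": [0,0,0],"delta_rot": [0,0,0],"hand": 0},{"slide": [0,0,0],"delta_rot": [0,0,0],"hand": 0.3},{"slide": [0,0,0],"delta_rot": [0,0,0],"hand": 0.5},{"slide": [0,0,0],"delta_rot": [0,0,0],"hand": 1},{"slide": [0,0,0],"delta_rot": [0,0,0],"hand": 1},{"slide": [0,0,0],"delta_rot": [0,0,0],"hand": 1},{"slide": [0,0,0],"delta_rot": [0,0,0],"hand": 1},{"slide": [0,0,0],"delta_rot": [0,0,0],"hand": 1},{"slide": [0,0,0],"delta_rot": [0,0,0],"hand": 1},{"slide": [0,0,0],"delta_rot": [0,0,0],"hand": 1}]}}

```text
time: 7.5
tool_pos: [560.2, -277.5, 143.4]
orientation: [0.627, 0.7, 0.228, -0.255]
force: [0.8, -0.5, 0.2]
opening: 0.0
finger_force: 0.0
```

```bash
python3 - <<'E'
from h import *
s=readout.state();print(s['tool_pos'],s['orientation'],s['joint_positions'].round(3),s['force'],s['opening'],s['finger_force'])
p,r=grip_pose(HP,HY,back=2); go(p,r)
E
```

```text
[ 560.15533089 -277.47611656  143.41028249] [ 0.627153    0.69958544  0.22807952 -0.25541937] [ 0.618  0.832  0.08   1.257 -0.524  1.601  0.931] [ 0.76341361 -0.52122563  0.19875068] 0.033323101063758055 0.0
slide total [ 0.03  0.02 -0.04] rot total [ 0.   -0.01 -0.02]
```

The fingers shut on nothing, so I need to look again.

```bash
python3 - <<'E'
from h import *
out=[]
for n in('scene','top'):
    im,d=eyes.capture(n); np.savez(f'{n}1.npz',im=im,d=d,P=cloud(n,d)); 
    m=eyes.camera_model(n); s=readout.state()
    c=rot(m).T@(s['tool_pos']-np.array(m['xyz'])); a=np.array([c[0]/-c[2],-c[1]/-c[2]]); a=a*(1+m['k1']*(a@a)); uv=np.array([m['fx']*a[0]+m['cx'],m['fy']*a[1]+m['cy']]); print(n,'tcp px',uv,-c[2])
    u,v=uv.astype(int); im=im.copy(); cv2.circle(im,(u,v),2,(0,255,0),1)
    out.append(cv2.resize(im[v-65:v+65,u-65:u+65],(400,400),interpolation=2))
cv2.imwrite('pics/g1.png',np.hstack(out)[...,::-1])
E
```

```text
scene tcp px [235.24201275 263.12853993] 1061.9161653536196
top tcp px [359.54060027 210.66561164] 1283.834563712081
```

View pics/g1.png

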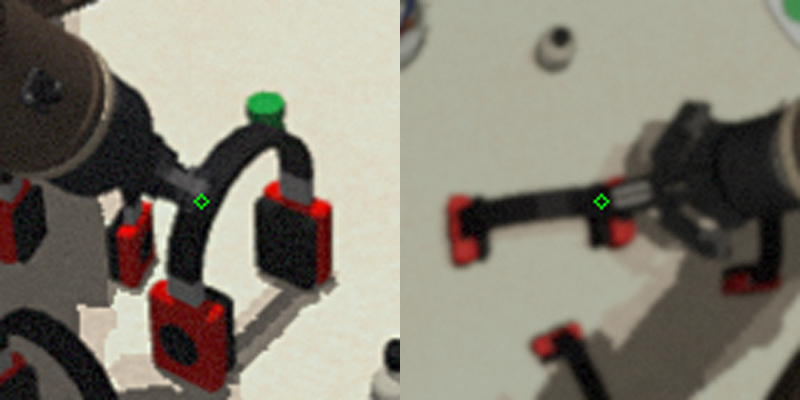

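```bash
python3 - <<'E'
from h import *
s=readout.state();q=R.from_quat(s['orientation'])
for n in('top','scene'):
    D=np.load(n+'1.npz');P=D['P'].reshape(-1,3);c=D['im'].reshape(-1,3).astype(int)
    # red cups of A
    red=(c[:,0]>90)&(c[:,1]<60)&(P[:,2]>15)&(P[:,2]<100)&(abs(P[:,0]-556)<70)&(abs(P[:,1]+236)<95)
    D0=np.load(n+'0.npz');P0=D0['P'].reshape(-1,3);c0=D0['im'].reshape(-1,3).astype(int)
    red0=(c0[:,0]>90)&(c0[:,1]<60)&(P0[:,2]>15)&(P0[:,2]<100)&(abs(P0[:,0]-556)<70)&(abs(P0[:,1]+236)<95)
    print(n,'red now',red.sum(),P[red].mean(0).round(1),'before',red0.sum(),P0[red0].mean(0).round(1))
    k=(D['d'].ravel()>0)&(P[:,2]>90)&(np.linalg.norm(P-s['tool_pos'],axis=1)<90)
    L=q.inv().apply(P[k]-s['tool_pos'])
    # headphones frame radius
    for z in range(-60,30,6):
        j=(abs(L[:,2]-z)<3)
        if j.sum(): print(z,j.sum(),'x',np.percentile(L[j,0],[5,50,95]).round(),'y',np.percentile(L[j,1],[5,50,95]).round(),'grey',c[k][j].mean().round())
    H=R.from_euler('z',HY,degrees=True).inv().apply(P[k]-HP) if 0 else R.from_euler('z',-HY,degrees=True).apply(P-HP)
    b=(D['d'].ravel()>0)&(H[:,2]>110)&(H[:,2]<190)&(abs(H[:,1])<25)&(abs(H[:,0])<80)
    for a in range(-60,70,15):
        t=np.degrees(np.arctan2(H[:,0],H[:,2]-95)); j=b&(abs(t-a)<7)
        if j.sum(): print('ang',a,j.sum(),'rad',np.percentile(np.hypot(H[j,0],H[j,2]-95),[10,50,90]).round(),'y',np.percentile(H[j,1],[5,50,95]).round())
E
```

```text
top red now 157 [ 544.1 -209.9   73.8] before 144 [ 545.4 -209.3   73.8]
-60 24 x [ 2.  9. 15.] y [-19.  -1.  21.] grey 51.0
-54 21 x [-0.  9. 12.] y [-12.   2.  12.] grey 62.0
-48 22 x [ 5.  9. 11.] y [-13.   1.   8.] grey 77.0
-42 21 x [ 1.  7. 12.] y [-13.  -3.  11.] grey 70.0
-36 20 x [ 4.  9. 12.] y [-10.   1.  13.] grey 72.0
-30 25 x [-3.  7. 12.] y [-14.  -4.  11.] grey 64.0
-24 8 x [ 6. 10. 11.] y [-7. -1.  4.] grey 81.0
-18 2 x [3. 4. 6.] y [-7. -7. -7.] grey 52.0
-12 30 x [-12.   7.  22.] y [-13.  -0.  12.] grey 28.0
-6 113 x [-12.  15.  33.] y [-12.  -2.  13.] grey 28.0
0 50 x [25. 36. 44.] y [-11.   2.  12.] grey 38.0
6 45 x [24. 44. 51.] y [-13.  -2.  13.] grey 59.0
12 43 x [44. 52. 60.] y [-11.   1.  11.] grey 48.0
18 31 x [50. 59. 62.] y [-12.  -3.  12.] grey 49.0
24 37 x [32. 62. 66.] y [-12.  -2.  11.] grey 41.0
ang -60 6 rad [68. 72. 74.] y [10. 12. 13.]
ang -45 56 rad [ 71.  74. 108.] y [-12.   4.  14.]
ang -30 136 rad [ 71.  90. 111.] y [-12.   1.  12.]
ang -15 70 rad [70. 72. 76.] y [-11.   1.  12.]
ang 0 81 rad [70. 73. 76.] y [-12.  -0.  12.]
ang 15 78 rad [70.
[... 541 characters left out ...]
ey 32.0
0 153 x [-37.  -2.  40.] y [-10.   5.  15.] grey 42.0
6 95 x [-45. -32.  47.] y [-10.   6.  15.] grey 36.0
12 88 x [-52. -37.  55.] y [-10.   5.  15.] grey 37.0
18 60 x [-57.  43.  60.] y [-10.   6.  14.] grey 58.0
24 30 x [-56.  61.  64.] y [-9. 11. 15.] grey 52.0
ang -60 101 rad [69. 72. 74.] y [-14.  -3.  11.]
ang -45 63 rad [65. 72. 76.] y [-14. -10.   6.]
ang -30 48 rad [65. 72. 75.] y [-15. -12.   1.]
ang -15 97 rad [69. 73. 75.] y [-14.  -3.  11.]
ang 0 79 rad [68. 72. 74.] y [-14.  -5.  11.]
ang 15 56 rad [67. 73. 74.] y [-15.  -6.  10.]
ang 30 35 rad [66. 73. 74.] y [-15. -10.   9.]
ang 45 21 rad [65. 69. 74.] y [-15. -14.   3.]
ang 60 28 rad [64. 65. 72.] y [-15. -12.   3.]
```

```bash
python3 - <<'E'
from h import *
s=readout.state();q=R.from_quat(s['orientation'])
for n in('top','scene'):
    D=np.load(n+'1.npz');P=D['P'].reshape(-1,3);c=D['im'].reshape(-1,3).astype(int)
    L=q.inv().apply(P-s['tool_pos'])
    k=(D['d'].ravel()>0)&(P[:,2]>135)&(abs(L[:,0])<60)&(abs(L[:,1])<70)
    print(n)
    for z in range(-180,-10,8):
        j=k&(abs(L[:,2]-z)<4)
        if j.sum(): print(z,j.sum(),'x',np.percentile(L[j,0],[3,50,97]).round(),'y',np.percentile(L[j,1],[3,50,97]).round())
E
```

```text
top
-180 102 x [11. 31. 39.] y [-36.  -5.  32.]
-172 91 x [ 5. 33. 39.] y [-37.  -5.  33.]
-164 108 x [12. 32. 39.] y [-35.  -7.  32.]
-156 91 x [ 7. 33. 39.] y [-36.  -1.  32.]
-148 53 x [ 3. 32. 38.] y [-37.  -8.  32.]
-140 21 x [ 2. 10. 15.] y [-38. -32.  36.]
-132 69 x [-5. 10. 14.] y [-40. -18.  40.]
-124 129 x [-1. 11. 21.] y [-43.  -8.  41.]
-116 141 x [-5. 11. 21.] y [-56.   1.  57.]
-108 152 x [-8. 10. 18.] y [-60. -13.  57.]
-100 113 x [ 4. 12. 20.] y [-55.   3.  56.]
-92 103 x [-8. 12. 19.] y [-50.   7.  51.]
-84 81 x [-10.  12.  19.] y [-44.   4.  44.]
-76 115 x [-10.  10.  16.] y [-35.   3.  36.]
-68 90 x [-10.  11.  17.] y [-30.   3.  32.]
-60 33 x [ 2. 10. 15.] y [-24.   1.  25.]
-52 24 x [-4.  9. 13.] y [-12.   1.  12.]
-44 32 x [-2.  7. 12.] y [-13.  -2.  11.]
-36 30 x [ 2.  8. 13.] y [-13.   1.  13.]
-28 25 x [-0.  9. 13.] y [-14.  -3.  10.]
-20 3 x [ 3.  7. 10.] y [-7. -7. -5.]
-12 53 x [-12.   6.  26.] y [-13.   0.  13.]
scene
-180 124 x [-35.  -2.  32.] y [13. 33. 39.]
-172 92 x [-36.  -6.  31.] y [12. 33. 39.]
-164 101 x [-36.  -4.  31.] y [11. 34. 39.]
-156 85 x [-36.  -6.  29.] y [12. 34. 39.]
-148 50 x [-28.  -1.  30.] y [22. 36. 39.]
-140 27 x [-10.  -2.   9.] y [33. 37. 39.]
-132 42 x [-11.  -1.  10.] y [33. 39. 42.]
-124 55 x [-18.  -2.  16.] y [18. 41. 48.]
-116 62 x [-19.  -1.  17.] y [18. 52. 61.]
-108 90 x [-16.  -3.  13.] y [18. 56. 62.]
-100 15 x [-16.  -5.  15.] y [13. 18. 60.]
-92 13 x [-17. -12.  16.] y [10. 17. 45.]
-84 13 x [-15. -11.  15.] y [14. 16. 24.]
-76 20 x [-12.  -6.  11.] y [15. 17. 34.]
-68 16 x [-14.  -8.  10.] y [ 8. 15. 28.]
-60 5 x [-14. -12.   8.] y [ 8. 12. 15.]
-36 2 x [-11. -11. -11.] y [-3. -2. -0.]
-28 1 x [-12. -12. -12.] y [8. 8. 8.]
-20 1 x [-10. -10. -10.] y [7. 7. 7.]
-12 46 x [-16.  -1.  24.] y [-8. 10. 15.]
```

The headphones have not moved. The depth profile shows the closed fingertips ending at tool z ≈ -24 instead of +14, so the true grasp point is about 38 mm behind the reported TCP. I'll open, advance 38 mm and close again.

{"method": "step_arm", "body": {"rows": [{"slide": [0,0,0],"delta_rot": [0,0,0],"hand": -1},{"slide": [0,0,0],"delta_rot": [0,0,0],"hand": -1},{"slide": [0,0,0],"delta_rot": [0,0,0],"hand": -1},{"slide": [0,0,0],"delta_rot": [0,0,0],"hand": -1},{"slide": [0,0,0],"delta_rot": [0,0,0],"hand": -1},{"slide": [0,0,0],"delta_rot": [0,0,0],"hand": -1},{"slide": [0.02,0.02,0.3],"delta_rot": [0,0,0],"hand": -1},{"slide": [0,0,0.3],"delta_rot": [0,0,0],"hand": -1},{"slide": [0,0,0.3],"delta_rot": [0,0,0],"hand": -1},{"slide": [0,0,0.3],"delta_rot": [0,0,0],"hand": -1},{"slide": [0,0,0],"delta_rot": [0,0,0],"hand": -1},{"slide": [0,0,0],"delta_rot": [0,0,0],"hand": -0.3},{"slide": [0,0,0],"delta_rot": [0,0,0],"hand": 0.2},{"slide": [0,0,0],"delta_rot": [0,0,0],"hand": 0.6},{"slide": [0,0,0],"delta_rot": [0,0,0],"hand": 1},{"slide": [0,0,0],"delta_rot": [0,0,0],"hand": 1},{"slide": [0,0,0],"delta_rot": [0,0,0],"hand": 1},{"slide": [0,0,0],"delta_rot": [0,0,0],"hand": 1}]}}

```text
time: 9.1
tool_pos: [558.4, -254.4, 116.6]
orientation: [0.627, 0.7, 0.228, -0.255]
force: [0.8, -1.3, 3.1]
opening: 24.6
finger_force: 59.3
```

```bash
python3 - <<'E'
from h import *
s=readout.state();print(s['tool_pos'],s['orientation'],s['joint_positions'].round(3),s['force'],s['opening'],s['finger_force'])
D=np.load('scene0.npz');P=D['P'].reshape(-1,3);k=(D['d'].ravel()>0)&(np.hypot(P[:,0]-200,P[:,1]-592)<70)&(P[:,2]>60)
print('start: lowest gripper z',np.percentile(P[k,2],[0.5,2,5]), 'reported TCP z 213', k.sum())
im,d=eyes.capture('top');P=cloud('top',d);L=R.from_quat(s['orientation']).inv().apply(P.reshape(-1,3)-s['tool_pos'])
E
```

```text
[ 558.36615078 -254.40980018  116.55757656] [ 0.62730972  0.6996315   0.22809117 -0.25489743] [ 0.599  0.831  0.071  1.331 -0.532  1.525  0.945] [ 0.82367607 -1.28326287  3.11443792] 24.624105848493755 59.25542869605124
start: lowest gripper z [249.43593198 259.67365774 275.44490281] reported TCP z 213 1905
```

Gripped (24.6 mm, 59 N); the start picture confirms the same 37 mm TCP offset. Planning the carry.

```bash
cat >> h.py <<'E'
G0=(np.array([558.37,-254.41,116.56]),R.from_quat([0.62731,0.69963,0.22809,-0.25490]))
def tool_for(o,yaw):
    d=R.from_euler('z',yaw-HY,degrees=True)
    return np.array(o)+d.apply(G0[0]-HP), d*G0[1]
GAP=np.array([626,181.]);LY=83.8
def lampo(y,z,x=0):
    a=np.radians(LY); g=GAP+y*np.array([-np.sin(a),np.cos(a)])+x*np.array([np.cos(a),np.sin(a)]); return [g[0],g[1],z]
def hp_now():
    s=readout.state(); q=R.from_quat(s['orientation']); d=q*G0[1].inv()
    o=s['tool_pos']-d.apply(G0[0]-HP); e=d.as_euler('zyx',degrees=True); a=np.radians(LY); v=o[:2]-GAP
    print('t',round(s['time'],2),'hp lampX %.1f lampY %.1f z %.1f'%(v@[np.cos(a),np.sin(a)],v@[-np.sin(a),np.cos(a)],o[2]),'yaw',(HY+e[0]).round(2),'tilt',e[1:].round(2),'F',s['force'].round(1),'J',s['joint_positions'].round(2),'op',s['opening'].round(1))
E
python3 - <<'E'
from h import *
hp_now()
a=tool_for(HP+[0,0,90],HY); go(*a)
b=tool_for(lampo(190,90),HY); go(*b,*a)
c=tool_for(lampo(190,90),LY); go(*c,*b)
d=tool_for(lampo(190,66),LY); go(*d,*c)
e=tool_for(lampo(0,66),LY); go(*e,*d)
E
```

```text
Traceback (most recent call last):
  File "h.py", line 33, in hp_now
    print('t',round(s['time'],2),'hp lampX %.1f lampY %.1f z %.1f'%(v@[np.cos(a),np.sin(a)],v@[-np.sin(a),np.cos(a)],o[2]),'yaw',(HY+e[0]).round(2),'tilt',e[1:].round(2),'F',s['force'].round(1),'J',s['joint_positions'].round(2),'op',s['opening'].round(1))
                                                                                                                                                                                                                                         ^^^^^^^^^^^^^^^^^^
AttributeError: 'float' object has no attribute 'round'
```

```bash
sed -i "s/s\['opening'\].round(1)/round(s['opening'],1)/" h.py
python3 - <<'E'
from h import *
hp_now()
a=tool_for(HP+[0,0,90],HY); go(*a)
b=tool_for(lampo(190,90),HY); go(*b,*a)
c=tool_for(lampo(190,90),LY); go(*c,*b)
d=tool_for(lampo(190,66),LY); go(*d,*c)
e=tool_for(lampo(0,66),LY); go(*e,*d)
E
```

```text
t 9.15 hp lampX -422.1 lampY 24.5 z 0.0 yaw 96.4 tilt [-0. -0.] F [ 0.6 -1.4  2.5] J [ 0.6   0.83  0.07  1.33 -0.53  1.52  0.95] op 24.5
slide total [ 1.93 -0.   -2.3 ] rot total [ 0.  0. -0.]
slide total [11.43 -2.35  9.6 ] rot total [0. 0. 0.]
slide total [ 0.01 -0.14  0.01] rot total [-1.35  0.    1.61]
slide total [-0.51  0.    0.61] rot total [0. 0. 0.]
slide total [0.02 6.33 0.01] rot total [0. 0. 0.]
```

{"method": "step_arm", "body": {"rows": [{"slide": [0.1,0,-0.12],"delta_rot": [0,0,0],"hand": 1},{"slide": [0.2,0,-0.24],"delta_rot": [0,0,0],"hand": 1},{"slide": [0.3,0,-0.36],"delta_rot": [0,0,0],"hand": 1},{"slide": [0.3,0,-0.36],"delta_rot": [0,0,0],"hand": 1},{"slide": [0.3,0,-0.36],"delta_rot": [0,0,0],"hand": 1},{"slide": [0.3,0,-0.36],"delta_rot": [0,0,0],"hand": 1},{"slide": [0.3,0,-0.36],"delta_rot": [0,0,0],"hand": 1},{"slide": [0.13,0,-0.14],"delta_rot": [0,0,0],"hand": 1},{"slide": [0,0,0],"delta_rot": [0,0,0],"hand": 1},{"slide": [0,0,0],"delta_rot": [0,0,0],"hand": 1}]}}

```text
time: 9.98
tool_pos: [558.3, -254.0, 206.4]
orientation: [0.627, 0.7, 0.228, -0.255]
force: [-0.0, -0.0, -2.2]
opening: 25.1
finger_force: 59.0
```

```bash
python3 - <<'E'
from h import *
hp_now()
for n in('scene','top'):
    im,d=eyes.capture(n); P=cloud(n,d); H=R.from_euler('z',-HY,degrees=True).apply(P.reshape(-1,3)-HP).reshape(P.shape)
    c=im.astype(int); red=(c[...,0]>90)&(c[...,1]<60)&(P[...,2]>60)&(P[...,2]<200)&(abs(H[...,0])<110)&(abs(H[...,1])<60)
    for sg in(-1,1):
        h=H[red&(H[...,0]*sg>0)]
        if len(h)>5: print(n,sg,len(h),np.percentile(h,[3,50,97],axis=0).round(0).tolist())
    b=(d>0)&(c.max(2)<70)&(abs(H[...,0])<20)&(abs(H[...,1])<40)&(H[...,2]>220); 
    h=H[b]; print(n,'apex',len(h),np.percentile(h,[3,50,97],axis=0).round(0).tolist() if len(h) else '')
E
```

```text
t 9.98 hp lampX -421.7 lampY 24.7 z 89.9 yaw 96.43 tilt [0.02 0.02] F [-0.  -0.  -2.2] J [ 0.6   0.75  0.08  1.26 -0.53  1.66  0.87] op 25.1
scene -1 333 [[-80.0, -30.0, 99.0], [-77.0, -14.0, 148.0], [-66.0, 22.0, 166.0]]
scene 1 124 [[60.0, -31.0, 108.0], [64.0, -24.0, 161.0], [74.0, 22.0, 166.0]]
scene apex 153 [[-19.0, -15.0, 250.0], [-2.0, -5.0, 257.0], [18.0, 8.0, 259.0]]
top 1 119 [[62.0, -24.0, 145.0], [74.0, 13.0, 162.0], [80.0, 29.0, 176.0]]
top apex 180 [[-19.0, -11.0, 252.0], [-2.0, 0.0, 256.0], [19.0, 12.0, 261.0]]
```

{"method": "step_arm", "body": {"rows": [{"slide": [0.2,-0.3,0.17],"delta_rot": [0,0,0],"hand": 1},{"slide": [0.4,-0.5,0.34],"delta_rot": [0,0,0],"hand": 1},{"slide": [0.5,-0.5,0.42],"delta_rot": [0,0,0],"hand": 1},{"slide": [0.5,-0.5,0.42],"delta_rot": [0,0,0],"hand": 1},{"slide": [0.5,-0.55,0.42],"delta_rot": [0,0,0],"hand": 1},{"slide": [0.6,0,0.5],"delta_rot": [0,0,0],"hand": 1},{"slide": [0.6,0,0.5],"delta_rot": [0,0,0],"hand": 1},{"slide": [0.6,0,0.5],"delta_rot": [0,0,0],"hand": 1},{"slide": [0.6,0,0.5],"delta_rot": [0,0,0],"hand": 1},{"slide": [0.6,0,0.5],"delta_rot": [0,0,0],"hand": 1}]}}

```text
time: 10.92
tool_pos: [465.7, -62.1, 206.2]
orientation: [0.627, 0.699, 0.228, -0.256]
force: [-0.0, -0.4, -2.3]
opening: 25.2
finger_force: 59.3
```

```bash
python3 - <<'E'
from h import *
hp_now()
b=tool_for(lampo(190,90),HY); go(*b)
E
```

```text
t 10.92 hp lampX -240.8 lampY 137.7 z 89.6 yaw 96.42 tilt [0.12 0.07] F [-0.  -0.4 -2.3] J [ 0.46  0.46  0.01  1.8  -0.59  1.36  0.84] op 25.2
slide total [6.3  0.02 5.28] rot total [-0.02 -0.01 -0.01]
```

{"method": "step_arm", "body": {"rows": [{"slide": [0.6,0,0.5],"delta_rot": [0,0,0],"hand": 1},{"slide": [0.6,0,0.5],"delta_rot": [0,0,0],"hand": 1},{"slide": [0.6,0,0.5],"delta_rot": [0,0,0],"hand": 1},{"slide": [0.6,0,0.5],"delta_rot": [0,0,0],"hand": 1},{"slide": [0.6,0,0.5],"delta_rot": [0,0,0],"hand": 1},{"slide": [0.6,0,0.5],"delta_rot": [0,0,0],"hand": 1},{"slide": [0.6,0,0.5],"delta_rot": [0,0,0],"hand": 1},{"slide": [0.6,0,0.5],"delta_rot": [0,0,0],"hand": 1},{"slide": [0.6,0,0.5],"delta_rot": [0,0,0],"hand": 1},{"slide": [0.6,0,0.5],"delta_rot": [0,0,0],"hand": 1},{"slide": [0.3,0,0.28],"delta_rot": [0,0,0],"hand": 1},{"slide": [0,0,0],"delta_rot": [-0.35,0,0.4],"hand": 1},{"slide": [0,0,0],"delta_rot": [-0.35,0,0.4],"hand": 1},{"slide": [0,0,0],"delta_rot": [-0.35,0,0.4],"hand": 1},{"slide": [0,0,0],"delta_rot": [-0.3,0,0.41],"hand": 1},{"slide": [0,0,0],"delta_rot": [0,0,0],"hand": 1},{"slide": [0,0,0],"delta_rot": [0,0,0],"hand": 1}]}}

```text
time: 12.33
tool_pos: [439.0, 181.4, 206.9]
orientation: [0.7, 0.627, 0.254, -0.229]
force: [0.2, -0.2, -1.7]
opening: 25.2
finger_force: 59.3
```

```bash
python3 - <<'E'
from h import *
hp_now()
d=tool_for(lampo(190,66),LY); go(*d)
e=tool_for(lampo(0,66),LY); go(*e,*d)
ims=[]
a=np.radians(LY);
for n in('scene','top'):
    im,dd=eyes.capture(n); P=cloud(n,dd); v=P[...,:2]-GAP; X=v@[np.cos(a),np.sin(a)];Y=v@[-np.sin(a),np.cos(a)]; Z=P[...,2]
    c=im.astype(int); 
    red=(c[...,0]>90)&(c[...,1]<60)&(Z>60)&(Z<200)&(abs(Y-190)<60)&(abs(X)<120)
    print(n,'red',[(int((red&(X*s>0)).sum()),np.percentile(np.c_[X,Y,Z][0:0] if 0 else np.stack([X,Y,Z],-1)[red&(X*s>0)],[3,97],axis=0).round().tolist()) for s in(-1,1) if (red&(X*s>0)).sum()>5])
    b=(dd>0)&(c.max(2)<70)&(abs(X)<20)&(abs(Y-190)<30)&(Z>220)
    if b.sum()>5: print('apex',b.sum(),np.percentile(np.stack([X,Y,Z],-1)[b],[3,50,97],axis=0).round().tolist())
    ims.append(im)
cv2.imwrite('pics/s2.png',np.hstack([cv2.resize(ims[0][60:260,230:430],(400,400),interpolation=2),cv2.resize(ims[1][100:300,100:300],(400,400),interpolation=2)])[...,::-1])
E
```

```text
t 12.33 hp lampX -1.1 lampY 186.4 z 90.4 yaw 83.88 tilt [0.06 0.04] F [ 0.2 -0.2 -1.7] J [ 0.16  0.23 -0.15  2.16 -0.9   0.9   0.53] op 25.2
slide total [-0.49 -0.12  0.65] rot total [-0.02 -0.    0.  ]
slide total [0.02 6.33 0.01] rot total [0. 0. 0.]
scene red [(148, [[-83.0, 154.0, 101.0], [-66.0, 204.0, 167.0]]), (31, [[59.0, 155.0, 122.0], [69.0, 209.0, 166.0]])]
apex 63 [[-18.0, 170.0, 249.0], [1.0, 175.0, 257.0], [19.0, 195.0, 260.0]]
top red [(59, [[59.0, 159.0, 159.0], [73.0, 210.0, 168.0]])]
apex 195 [[-19.0, 172.0, 254.0], [-1.0, 184.0, 258.0], [19.0, 195.0, 262.0]]
```

View pics/s2.png

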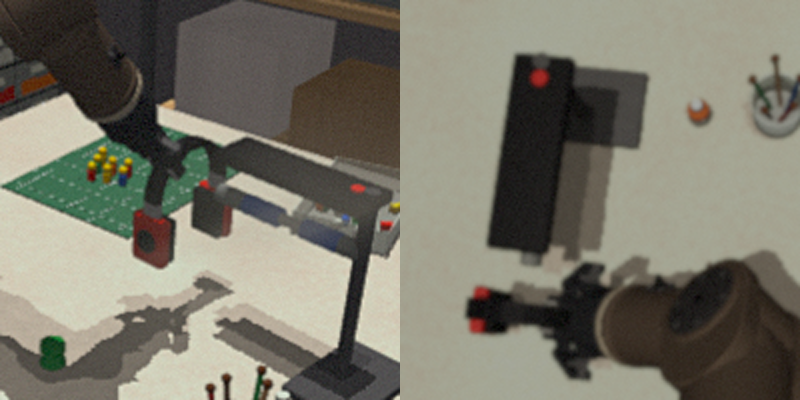

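The headphones hang level and square in front of the rail end (left crop: arch at (185,190), rail end at (215,190)). Next: lower to 70 mm, then slide on partway.

{"method": "step_arm", "body": {"rows": [{"slide": [-0.2,0,0.28],"delta_rot": [0,0,0],"hand": 1},{"slide": [-0.2,0,0.28],"delta_rot": [0,0,0],"hand": 1},{"slide": [0,0.2,0],"delta_rot": [0,0,0],"hand": 1},{"slide": [0,0.3,0],"delta_rot": [0,0,0],"hand": 1},{"slide": [0,0.3,0],"delta_rot": [0,0,0],"hand": 1},{"slide": [0,0.3,0],"delta_rot": [0,0,0],"hand": 1},{"slide": [0,0.3,0],"delta_rot": [0,0,0],"hand": 1},{"slide": [0,0.3,0],"delta_rot": [0,0,0],"hand": 1},{"slide": [0,0.3,0],"delta_rot": [0,0,0],"hand": 1},{"slide": [0,0.3,0],"delta_rot": [0,0,0],"hand": 1},{"slide": [0,0.2,0],"delta_rot": [0,0,0],"hand": 1},{"slide": [0,0,0],"delta_rot": [0,0,0],"hand": 1}]}}

```text
time: 13.43
tool_pos: [515.7, 174.9, 186.5]
orientation: [0.7, 0.626, 0.255, -0.229]
force: [1.2, -0.6, -1.5]
opening: 24.7
finger_force: 59.4
```

```bash
python3 - <<'E'
from h import *
hp_now()
go(*tool_for(lampo(0,70),LY))
E
```

```text
t 13.43 hp lampX 0.7 lampY 109.3 z 69.9 yaw 83.78 tilt [-0.01  0.05] F [ 1.2 -0.6 -1.5] J [ 0.14  0.37 -0.14  2.02 -0.88  0.9   0.52] op 24.7
slide total [-0.    3.64 -0.01] rot total [ 0.   -0.01 -0.  ]
```

On the rail with no contact; continuing to the gap.

{"method": "step_arm", "body": {"rows": [{"slide": [0,0.2,0],"delta_rot": [0,0,0],"hand": 1},{"slide": [0,0.3,0],"delta_rot": [0,0,0],"hand": 1},{"slide": [0,0.3,0],"delta_rot": [0,0,0],"hand": 1},{"slide": [0,0.3,0],"delta_rot": [0,0,0],"hand": 1},{"slide": [0,0.3,0],"delta_rot": [0,0,0],"hand": 1},{"slide": [0,0.3,0],"delta_rot": [0,0,0],"hand": 1},{"slide": [0,0.3,0],"delta_rot": [0,0,0],"hand": 1},{"slide": [0,0.3,0],"delta_rot": [0,0,0],"hand": 1},{"slide": [0,0.3,0],"delta_rot": [0,0,0],"hand": 1},{"slide": [0,0.3,0],"delta_rot": [0,0,0],"hand": 1},{"slide": [0,0.3,0],"delta_rot": [0,0,0],"hand": 1},{"slide": [0,0.3,0],"delta_rot": [0,0,0],"hand": 1},{"slide": [0,0.14,0],"delta_rot": [0,0,0],"hand": 1},{"slide": [0,0,0],"delta_rot": [0,0,0],"hand": 1},{"slide": [0,0,0],"delta_rot": [0,0,0],"hand": 1}]}}

```text
time: 14.68
tool_pos: [622.5, 163.1, 186.1]
orientation: [0.7, 0.626, 0.255, -0.229]
force: [-0.0, -0.3, -1.9]
opening: 24.7
finger_force: 59.4
```

```bash
python3 - <<'E'
from h import *
hp_now(); go(*tool_for(lampo(0,57),LY))
im,d=eyes.capture('scene'); P=cloud('scene',d); a=np.radians(LY); v=P[...,:2]-GAP; X=v@[np.cos(a),np.sin(a)];Y=v@[-np.sin(a),np.cos(a)];Z=P[...,2]
c=im.astype(int);red=(c[...,0]>90)&(c[...,1]<60)&(Z>40)&(Z<180)&(abs(Y)<60)&(abs(X)<120)
print(np.percentile(np.stack([X,Y,Z],-1)[red],[2,98],axis=0).round(1))
# rail profile: visible sleeve vs bar
m=(Z>185)&(Z<216)&(abs(X)<20)&(d>0)
for y in range(-60,61,4):
    k=m&(abs(Y-y)<2)
    if k.sum()>2: print(y,k.sum(),'X5',np.percentile(X[k],5).round(),'Zmax',np.percentile(Z[k],95).round(),'b-r',(c[k][:,2]-c[k][:,0]).mean().round())
cv2.imwrite('pics/s3.png',cv2.resize(im[100:240,300:450],(750,700)[:2] and (640,597),interpolation=2)[...,::-1])
E
```

```text
t 14.68 hp lampX 0.5 lampY 2.0 z 69.6 yaw 83.83 tilt [0.07 0.06] F [-0.  -0.3 -1.9] J [ 0.11  0.52 -0.09  1.76 -0.81  0.99  0.43] op 24.7
slide total [-0.28  0.06  0.31] rot total [-0.01 -0.01 -0.  ]
[[-81.1 -30.4  82.1]
 [ 67.2  23.2 145.3]]
-60 13 X5 -12.0 Zmax 215.0 b-r 22.0
-56 15 X5 -13.0 Zmax 213.0 b-r 23.0
-52 20 X5 -14.0 Zmax 213.0 b-r 19.0
-48 12 X5 -14.0 Zmax 214.0 b-r 19.0
-44 18 X5 -15.0 Zmax 214.0 b-r 16.0
-40 12 X5 -14.0 Zmax 214.0 b-r 15.0
-36 18 X5 -13.0 Zmax 214.0 b-r 12.0
-32 16 X5 -14.0 Zmax 215.0 b-r 9.0
-28 12 X5 -14.0 Zmax 213.0 b-r 15.0
-24 15 X5 -13.0 Zmax 214.0 b-r 7.0
-20 12 X5 -13.0 Zmax 213.0 b-r 12.0
-16 4 X5 -5.0 Zmax 212.0 b-r 7.0
-12 7 X5 -10.0 Zmax 208.0 b-r -4.0
-8 5 X5 -5.0 Zmax 208.0 b-r -6.0
```

View pics/s3.png

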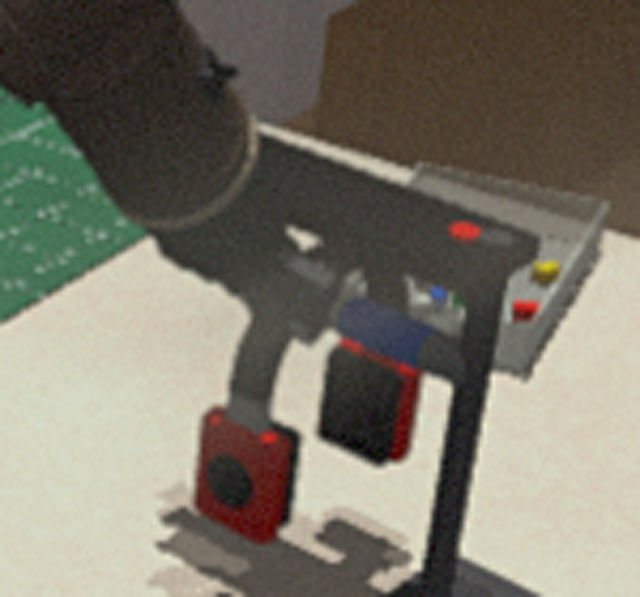

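Band sits over the gap (gap edge at crop (345,310), bar just beyond the band). Correct y by 2 mm and lower gently.

{"method": "step_arm", "body": {"rows": [{"slide": [-0.06,0.06,0.08],"delta_rot": [0,0,0],"hand": 1},{"slide": [-0.06,0,0.08],"delta_rot": [0,0,0],"hand": 1},{"slide": [-0.06,0,0.07],"delta_rot": [0,0,0],"hand": 1},{"slide": [-0.05,0,0.06],"delta_rot": [0,0,0],"hand": 1},{"slide": [-0.03,0,0.03],"delta_rot": [0,0,0],"hand": 1},{"slide": [-0.02,0,0.025],"delta_rot": [0,0,0],"hand": 1},{"slide": [0,0,0],"delta_rot": [0,0,0],"hand": 1},{"slide": [0,0,0],"delta_rot": [0,0,0],"hand": 1}]}}

```text
time: 15.4
tool_pos: [624.4, 163.2, 173.0]
orientation: [0.7, 0.626, 0.255, -0.229]
force: [-0.1, 0.5, -2.4]
opening: 24.8
finger_force: 59.4
```

```bash
python3 - <<'E'
from h import *
hp_now(); go(*tool_for(lampo(0,52),LY))
E
```

```text
t 15.4 hp lampX 0.8 lampY 0.1 z 56.4 yaw 83.82 tilt [0.05 0.06] F [-0.1  0.5 -2.4] J [ 0.12  0.54 -0.1   1.76 -0.82  0.97  0.45] op 24.8
slide total [-0.11 -0.    0.1 ] rot total [-0.01 -0.01 -0.  ]
```

Down 1 mm per row towards 53, watching the force.

{"method": "step_arm", "body": {"rows": [{"slide": [-0.021,0,0.026],"delta_rot": [0,0,0],"hand": 1},{"slide": [-0.021,0,0.026],"delta_rot": [0,0,0],"hand": 1},{"slide": [0,0,0],"delta_rot": [0,0,0],"hand": 1},{"slide": [0,0,0],"delta_rot": [0,0,0],"hand": 1}]}}

```text
time: 15.73
tool_pos: [624.4, 163.2, 170.9]
orientation: [0.7, 0.626, 0.255, -0.229]
force: [-0.2, -0.5, -1.9]
opening: 24.9
finger_force: 59.4
```

{"method": "step_arm", "body": {"rows": [{"slide": [-0.021,0,0.026],"delta_rot": [0,0,0],"hand": 1},{"slide": [-0.021,0,0.026],"delta_rot": [0,0,0],"hand": 1},{"slide": [0,0,0],"delta_rot": [0,0,0],"hand": 1},{"slide": [0,0,0],"delta_rot": [0,0,0],"hand": 1}]}}

```text
time: 16.07
tool_pos: [624.4, 163.2, 168.8]
orientation: [0.7, 0.626, 0.255, -0.229]
force: [-0.2, 0.1, -1.6]
opening: 24.8
finger_force: 59.4
```

```bash
python3 - <<'E'
from h import *
hp_now()
E
```

```text
t 16.07 hp lampX 0.8 lampY 0.1 z 52.3 yaw 83.82 tilt [0.06 0.06] F [-0.2  0.1 -1.6] J [ 0.12  0.54 -0.1   1.77 -0.82  0.96  0.45] op 24.8
```

No contact at 52, below sleeve level (56), so the band is in the gap. Continuing to contact.

{"method": "step_arm", "body": {"rows": [{"slide": [-0.021,0,0.026],"delta_rot": [0,0,0],"hand": 1},{"slide": [0,0,0],"delta_rot": [0,0,0],"hand": 1},{"slide": [0,0,0],"delta_rot": [0,0,0],"hand": 1}]}}

```text
time: 16.32
tool_pos: [624.4, 163.2, 167.9]
orientation: [0.7, 0.626, 0.255, -0.229]
force: [0.2, 0.0, -2.6]
opening: 25.2
finger_force: 59.4
```

{"method": "step_arm", "body": {"rows": [{"slide": [-0.016,0,0.02],"delta_rot": [0,0,0],"hand": 1},{"slide": [0,0,0],"delta_rot": [0,0,0],"hand": 1},{"slide": [0,0,0],"delta_rot": [0,0,0],"hand": 1}]}}

```text
time: 16.57
tool_pos: [624.4, 163.2, 167.1]
orientation: [0.7, 0.626, 0.255, -0.229]
force: [-0.1, -0.1, -2.5]
opening: 24.7
finger_force: 59.4
```

{"method": "step_arm", "body": {"rows": [{"slide": [-0.01,0,0.013],"delta_rot": [0,0,0],"hand": 1},{"slide": [0,0,0],"delta_rot": [0,0,0],"hand": 1},{"slide": [0,0,0],"delta_rot": [0,0,0],"hand": 1}]}}

```text
time: 16.82
tool_pos: [624.5, 163.3, 166.8]
orientation: [0.7, 0.626, 0.255, -0.229]
force: [0.3, 1.0, -0.9]
opening: 24.8
finger_force: 59.4
```

{"method": "step_arm", "body": {"rows": [{"slide": [-0.009,0,0.01],"delta_rot": [0,0,0],"hand": 1},{"slide": [0,0,0],"delta_rot": [0,0,0],"hand": 1},{"slide": [0,0,0],"delta_rot": [0,0,0],"hand": 1}]}}

```text
time: 17.07
tool_pos: [624.5, 163.4, 166.5]
orientation: [0.7, 0.626, 0.255, -0.229]
force: [-0.6, -0.4, 0.3]
opening: 24.9
finger_force: 59.6
```

{"method": "step_arm", "body": {"rows": [{"slide": [-0.009,0,0.01],"delta_rot": [0,0,0],"hand": 1},{"slide": [0,0,0],"delta_rot": [0,0,0],"hand": 1},{"slide": [0,0,0],"delta_rot": [0,0,0],"hand": 1}]}}

```text
time: 17.32
tool_pos: [624.6, 163.4, 166.2]
orientation: [0.7, 0.626, 0.255, -0.229]
force: [-0.4, -1.5, 2.6]
opening: 24.9
finger_force: 59.8
```

{"method": "step_arm", "body": {"rows": [{"slide": [-0.009,0,0.01],"delta_rot": [0,0,0],"hand": 1},{"slide": [0,0,0],"delta_rot": [0,0,0],"hand": 1},{"slide": [0,0,0],"delta_rot": [0,0,0],"hand": 1}]}}

```text
time: 17.57
tool_pos: [624.6, 163.5, 165.9]
orientation: [0.7, 0.627, 0.255, -0.229]
force: [-1.3, -0.7, 4.4]
opening: 24.9
finger_force: 60.0
```

Seated: contact at the height of the bare bar, about 6 N. Releasing.

{"method": "step_arm", "body": {"rows": [{"slide": [0,0,0],"delta_rot": [0,0,0],"hand": 0.35},{"slide": [0,0,0],"delta_rot": [0,0,0],"hand": 0.25},{"slide": [0,0,0],"delta_rot": [0,0,0],"hand": 0.1},{"slide": [0,0,0],"delta_rot": [0,0,0],"hand": -0.1},{"slide": [0,0,0],"delta_rot": [0,0,0],"hand": -0.2},{"slide": [0,0,0],"delta_rot": [0,0,0],"hand": -0.2},{"slide": [0,0,0],"delta_rot": [0,0,0],"hand": -0.2},{"slide": [0,0,0],"delta_rot": [0,0,0],"hand": -0.2}]}}

```text
time: 18.23
tool_pos: [624.4, 163.2, 165.5]
orientation: [0.7, 0.626, 0.255, -0.229]
force: [-0.3, -0.2, -0.2]
opening: 51.2
finger_force: 0.0
```

{"method": "step_arm", "body": {"rows": [{"slide": [0,0,-0.1],"delta_rot": [0,0,0],"hand": -0.2},{"slide": [0,0,-0.2],"delta_rot": [0,0,0],"hand": -0.2},{"slide": [0,0,-0.2],"delta_rot": [0,0,0],"hand": -0.2},{"slide": [0,0,-0.2],"delta_rot": [0,0,0],"hand": -0.2},{"slide": [0,0,-0.3],"delta_rot": [0,0,0],"hand": -0.2},{"slide": [0,0,-0.4],"delta_rot": [0,0,0],"hand": -0.2},{"slide": [0,0,-0.4],"delta_rot": [0,0,0],"hand": -0.2},{"slide": [0,0,-0.4],"delta_rot": [0,0,0],"hand": -0.2},{"slide": [0,0,-0.4],"delta_rot": [0,0,0],"hand": -0.2},{"slide": [0,0,-0.4],"delta_rot": [0,0,0],"hand": -0.2},{"slide": [0,0,0],"delta_rot": [0,0,0],"hand": -0.2}]}}

```text
time: 19.15
tool_pos: [619.4, 103.1, 236.6]
orientation: [0.701, 0.626, 0.256, -0.227]
force: [1.0, -0.8, 0.3]
opening: 51.3
finger_force: 0.0
```

```bash
python3 - <<'E'
from h import *
s=readout.state();print(s['time'],s['tool_pos'],s['force'],s['opening'],s['joint_positions'].round(2))
im,d=eyes.capture('scene'); P=cloud('scene',d); a=np.radians(LY); v=P[...,:2]-GAP; X=v@[np.cos(a),np.sin(a)];Y=v@[-np.sin(a),np.cos(a)];Z=P[...,2]
c=im.astype(int);red=(c[...,0]>90)&(c[...,1]<60)&(Z>25)&(Z<180)&(abs(Y)<60)&(abs(X)<120)
for sg in(-1,1):print(np.percentile(np.stack([X,Y,Z],-1)[red&(X*sg>0)],[2,50,98],axis=0).round(1))
cv2.imwrite('pics/s4.png',cv2.resize(im[100:240,300:450],(640,597),interpolation=2)[...,::-1])
E
```

```text
19.15 [619.39940552 103.05901541 236.55234538] [ 0.96538685 -0.81687033  0.28332132] 51.282854292832354 [ 0.19  0.47 -0.05  1.69 -0.76  1.13  0.41]
[[-80.6 -33.   58.5]
 [-75.9 -15.8 111.8]
 [-63.4  21.1 126.6]]
[[ 59.7 -33.3  62.6]
 [ 64.4 -27.3 120.3]
 [ 72.5  19.8 125.8]]
```

View pics/s4.png

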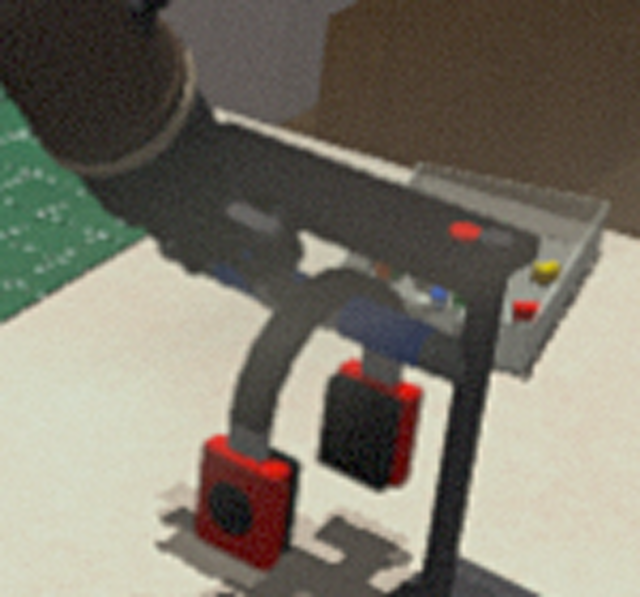

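The band hangs between the two sleeves (crop (300,290)), level, with cup tops at 126 mm, so the origin is about 50 mm up: seated. Backing off further and letting it settle.

{"method": "step_arm", "body": {"rows": [{"slide": [0,0,-0.4],"delta_rot": [0,0,0],"hand": -0.2},{"slide": [0,0,-0.4],"delta_rot": [0,0,0],"hand": -0.2},{"slide": [0,0,-0.4],"delta_rot": [0,0,0],"hand": -0.2},{"slide": [0,0,-0.3],"delta_rot": [0,0,0],"hand": -0.2},{"slide": [0,0,0],"delta_rot": [0,0,0],"hand": -0.2},{"slide": [0,0,0],"delta_rot": [0,0,0],"hand": -0.2},{"slide": [0,0,0],"delta_rot": [0,0,0],"hand": -0.2},{"slide": [0,0,0],"delta_rot": [0,0,0],"hand": -0.2},{"slide": [0,0,0],"delta_rot": [0,0,0],"hand": -0.2},{"slide": [0,0,0],"delta_rot": [0,0,0],"hand": -0.2},{"slide": [0,0,0],"delta_rot": [0,0,0],"hand": -0.2},{"slide": [0,0,0],"delta_rot": [0,0,0],"hand": -0.2},{"slide": [0,0,0],"delta_rot": [0,0,0],"hand": -0.2},{"slide": [0,0,0],"delta_rot": [0,0,0],"hand": -0.2},{"slide": [0,0,0],"delta_rot": [0,0,0],"hand": -0.2},{"slide": [0,0,0],"delta_rot": [0,0,0],"hand": -0.2}]}}

```text
time: 20.53
tool_pos: [615.0, 76.9, 268.8]
orientation: [0.7, 0.626, 0.255, -0.229]
force: [0.4, 0.3, 0.5]
opening: 51.2
finger_force: 0.0
```

```bash
python3 - <<'E'
from h import *
a=np.radians(LY);r=[]
for i in range(4):
    im,d=eyes.capture('scene'); P=cloud('scene',d); v=P[...,:2]-GAP; X=v@[np.cos(a),np.sin(a)];Y=v@[-np.sin(a),np.cos(a)];Z=P[...,2]
    c=im.astype(int);red=(c[...,0]>90)&(c[...,1]<60)&(Z>25)&(Z<180)&(abs(Y)<60)&(abs(X)<120)
    q=np.concatenate([np.percentile(np.stack([X,Y,Z],-1)[red&(X*s>0)],[2,98],axis=0).ravel() for s in(-1,1)]).round(1);r.append(q);print(q)
print(np.ptp(r,axis=0).max(),readout.state()['force'])
if np.ptp(r,axis=0).max()<4: print(bot.close_job())
E
```

```text
[-81.2 -31.3  57.8 -60.3  20.3 127.2  57.9 -33.9  62.2  70.4  20.4 126.6]
[-81.1 -33.1  57.5 -63.2  21.2 127.1  59.  -33.2  57.6  71.4  20.4 126.2]
[-81.3 -32.6  57.8 -61.1  21.1 127.   59.3 -33.4  60.3  71.7  19.5 125.4]
[-81.4 -32.3  57.5 -62.   21.1 126.9  57.9 -34.4  64.3  71.9  20.2 126.1]
6.699999999999996 [ 0.29263282 -1.43928195  0.38936945]
```

The only spread is depth noise on the partly hidden cup's lower edge; everything else repeats within about 3 mm, so it hangs still. Handing in.

```bash
python3 -c "
from workcell import bot
print(bot.close_job())"
```

```text
the job is handed in; nothing more can be done
None
```

The largest headphones hang level and still by the band, seated in the gap between the two blue sleeves; the gripper is clear and the job was handed in at about 21 s of 58 s, with no verdict returned.

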